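# Flip the stock tags of the vial bins

## Task

Each of the three flip tags on the white status board belongs to the bin of sample vials straight behind it. With a fingertip, gently push over the tags that are wrong, like turning a page, so that the tags of the full bins lie green face up and the tag of the bin that is not full lies red face up, each fully over on its stop. Nothing is to be gripped or lifted, and the bins and the amber jar stay where they stand.

Things in the scene. Friction and masses are not known exactly. Their poses are not given: they have to be found in the camera images.
- board: white status board lying fixed on the bench, 130 x 560 x 12 mm thick, with a blue strip along both long edges; origin at the centre of its underside, x across it (away from the robot), y along its length (to the robot's left). It carries three tag stands in a row about 180 mm apart; behind each stand (+x, about 150 mm) is the bin it belongs to.
- stand_1: grey tag stand fixed on the board, 78 (x) x 70 (y) mm, cheeks 34 mm high, 38 mm high rest posts 18 mm either side of the pin; origin at the centre of its underside (12 mm above the bench); its y axis points to the robot's left. The tag's hinge pin runs along the stand's x axis, 30 mm above the origin. It belongs to the nearest bin, straight behind it.
- tag_1 (a joint): flip tag of stand_1: plastic leaf 60 mm wide (along the pin), 60 mm long, 4 mm thick, 30 g, turning like a page on the pin. 0 rad: leans to the stand's +y side, 32 degrees above level, GREEN face up. 2.025 rad: leans to the -y side, 32 degrees above level, RED face up. Upright at 1.01 rad; past upright it drops by its own weight onto the other stop
- edge_1 (a point): middle of the free edge of the tag of stand_1: the axis of a free-turning soft white roller 10 mm thick and 60 mm long. At rest 47 mm sideways of the pin and 59 mm above the stand's origin; 85 mm above it when upright. Shut fingers reaching 12 mm below its axis, moved level to the pin, turn the tag over with 1 N; it rises 26 mm along the finger, so use a smooth side of it
- stand_2: grey tag stand fixed on the board, 78 (x) x 70 (y) mm, cheeks 34 mm high, 38 mm high rest posts 18 mm either side of the pin; origin at the centre of its underside (12 mm above the bench); its y axis points to the robot's left. The tag's hinge pin runs along the stand's x axis, 30 mm above the origin. It belongs to the nearest bin, straight behind it.
- tag_2 (a joint): flip tag of stand_2: plastic leaf 60 mm wide (along the pin), 60 mm long, 4 mm thick, 30 g, turning like a page on the pin. 0 rad: leans to the stand's +y side, 32 degrees above level, GREEN face up. 2.025 rad: leans to the -y side, 32 degrees above level, RED face up. Upright at 1.01 rad; past upright it drops by its own weight onto the other stop
- edge_2 (a point): middle of the free edge of the tag of stand_2: the axis of a free-turning soft white roller 10 mm thick and 60 mm long. At rest 47 mm sideways of the pin and 59 mm above the stand's origin; 85 mm above it when upright. Shut fingers reaching 12 mm below its axis, moved level to the pin, turn the tag over with 1 N; it rises 26 mm along the finger, so use a smooth side of it
- stand_3: grey tag stand fixed on the board, 78 (x) x 70 (y) mm, cheeks 34 mm high, 38 mm high rest posts 18 mm either side of the pin; origin at the centre of its underside (12 mm above the bench); its y axis points to the robot's left. The tag's hinge pin runs along the stand's x axis, 30 mm above the origin. It belongs to the nearest bin, straight behind it.
- tag_3 (a joint): flip tag of stand_3: plastic leaf 60 mm wide (along the pin), 60 mm long, 4 mm thick, 30 g, turning like a page on the pin. 0 rad: leans to the stand's +y side, 32 degrees above level, GREEN face up. 2.025 rad: leans to the -y side, 32 degrees above level, RED face up. Upright at 1.01 rad; past upright it drops by its own weight onto the other stop
- edge_3 (a point): middle of the free edge of the tag of stand_3: the axis of a free-turning soft white roller 10 mm thick and 60 mm long. At rest 47 mm sideways of the pin and 59 mm above the stand's origin; 85 mm above it when upright. Shut fingers reaching 12 mm below its axis, moved level to the pin, turn the tag over with 1 N; it rises 26 mm along the finger, so use a smooth side of it
- full_bin_1: grey open bin, loose on the bench, 100 (x) x 130 (y) x 35 mm, 0.4 kg, with room for 12 blue-capped vials in 3 rows of 4 (caps reach 50 mm above the bench); FULL: all 12 vials are there; origin at the centre of its underside
- full_bin_2: grey open bin, loose on the bench, 100 (x) x 130 (y) x 35 mm, 0.4 kg, with room for 12 blue-capped vials in 3 rows of 4 (caps reach 50 mm above the bench); FULL: all 12 vials are there; origin at the centre of its underside
- part_bin: grey open bin, loose on the bench, 100 (x) x 130 (y) x 35 mm, 0.4 kg, with room for 12 blue-capped vials in 3 rows of 4 (caps reach 50 mm above the bench); NOT full: only 4 vials, 8 empty places; origin at the centre of its underside
- jar_c (a point): centre (half-way up) of a loose amber jar, 56 mm across and 85 mm high, standing between the robot and the board

How it is judged:
At the end, for the whole second after the job is handed in: The tags in front of the two full bins rest green face up (joint below 0.1 rad) and the tag in front of the bin that is not full rests red face up (joint above 1.925 rad), all still (under 0.1 rad/s); bins and jar within 15 mm of where they stood ((horizontal distance between stand_1 and full_bin_1 above 0.19 m or value of joint tag_1 below 0.1 rad) and (horizontal distance between stand_1 and full_bin_2 above 0.19 m or value of joint tag_1 below 0.1 rad) and (horizontal distance between stand_1 and part_bin above 0.19 m or value of joint tag_1 above 1.925 rad) and velocity of joint tag_1 between -0.1 and 0.1 rad/s and (horizontal distance between stand_2 and full_bin_1 above 0.19 m or value of joint tag_2 below 0.1 rad) and (horizontal distance between stand_2 and full_bin_2 above 0.19 m or value of joint tag_2 below 0.1 rad) and (horizontal distance between stand_2 and part_bin above 0.19 m or value of joint tag_2 above 1.925 rad) and velocity of joint tag_2 between -0.1 and 0.1 rad/s and (horizontal distance between stand_3 and full_bin_1 above 0.19 m or value of joint tag_3 below 0.1 rad) and (horizontal distance between stand_3 and full_bin_2 above 0.19 m or value of joint tag_3 below 0.1 rad) and (horizontal distance between stand_3 and part_bin above 0.19 m or value of joint tag_3 above 1.925 rad) and velocity of joint tag_3 between -0.1 and 0.1 rad/s and distance of each of full_bin_1, full_bin_2, part_bin, jar_c from where it was at the start of the episode below 0.015 m); the robot touches nothing.
It fails at once if a bin or the jar is shifted by more than 15 mm, or lifted or tipped (distance of any of full_bin_1, full_bin_2, part_bin, jar_c from where it was at the start of the episode above 0.015 m or angle between jar_c's own z axis and vertical above 0.25 rad).
It fails at once if a tag or its stand is gripped or forced: more than 20 N between it and the fingers (contact force between the fingers and stand_1 above 20 N or contact force between the fingers and stand_2 above 20 N or contact force between the fingers and stand_3 above 20 N).
It also fails if it takes over 51 s, if anything falls off the work surface, if the arm or the gripper's body presses on something with over 40 N, if the wrist force passes 120 N, or if a joint passes its speed limit or range.

## Robot

A 6-joint arm with a two-finger parallel gripper is mounted at the origin on the work surface. World frame = base frame: x ahead of the robot, y to its left, z up, the work surface at z = 0. Lengths are in m, angles in rad, forces in N, time in s.
With the tool pointing down it reaches from about 0.3 to 0.875 m from the base axis. Payload 4.2 kg.
Tool frame: the origin (TCP) lies midway between the tips of the shut fingers; the grasp point (between the pads) lies 19 mm behind it; y points along the fingers, x is the direction in which the jaws open and shut, and the axes are right-handed (so a half turn about y gives the same grasp; the last joint's range is limited). The gripper opens to 85 mm and grips with 20 to 120 N. Pads are 22 mm wide; open, the fingers measure 114 mm over their backs; the gripper's body (76 mm by 85 mm) begins 54 mm behind the grasp point. The pads swing forward as they close: fully open they stand 13 mm farther back than shut.
Start: joints at [-1.191, 0.32, 1.565, -0, 1.257, -0.02], TCP at [0.224, -0.53, 0.194] pointing down, gripper open.
Joint ranges: [-3.11, 3.11], [-0.84, 2.01], [0.21, 2.61], [-1.34, 4.49], [0.05, 2.63], [-2.56, 2.56]. Speed limits (rad/s): [2.57, 2.57, 3.14, 3.14, 3.14, 3.14].

## Interface

Orientations are given as a unit quaternion [x, y, z, w].
In Python, from bench import arm, vision gives the robot as it stands.
- The arm moves only by the tool arm_command, never from a script. Its argument "series" is a list of rows, each a list of 3 entries, a list of its own where there are three numbers: the turn, a rotation vector about the world's x, y, z in degrees, then the shift along the world's x, y, z in mm, then the opening, from -1 (shut) to 1 (fully open). In form: [[[wx, wy, wz], [tx, ty, tz], hand], ...]. A call has 1 to 10 rows; each row is the pose to reach, as a shift and turn from the pose measured when the call began; what a row does not reach only later rows make up. A row lasts 1/8 s, in which the tool goes at most 62.5 mm and 10.7 degrees, less where a joint would pass 70% of its speed; a pose out of reach is approached as far as the arm can. A call with a gripper value outside its range is refused whole. The fingers move at their own pace and stop on an object; "newtons" is the grip in N (left out, the last holds). Time passes only in rows, so rows that repeat a pose let the fingers close. It gives the time, the measured TCP pose, the force and the opening at its end, in the units of the state.
- arm.read_state(): the state, without advancing time (a new reading comes with each control period).
- vision.grab_frame(name): name is "side" or "top" or "wrist"; returns (picture, depth): 420x560x3 uint8, blue, green, red; 420x560 float32, m along the optical axis (not along the pixel's ray), 0 where there is no reading.
- vision.camera_info(name): a dict with "mtx" (3x3 intrinsics, pixels), "world_from_camera" (4x4, takes a point from camera to world coordinates). Camera axes: x right, y down, z forward; pixel columns grow to the right and rows downward; lengths in m; the calibration is good to about 2 mm. A picture is of the moment at which its call begins: read the wrist's pose just before it. camera_info takes no time and is no camera call; for the wrist camera it gives the pose at the moment of the call.
- arm.job_done(): hands the job in, once; it reports no verdict.
The state is a dict: "time_s": time; "joint_positions": joint angles; "qd": joint speeds; "joint_efforts": joint torques, N m; "ee_pos": TCP position; "orientation": TCP orientation; "ft_force": force on the tool from outside, world axes, zero at the start; "wrist_torque": the same for the moment, N m; "width": finger opening in m.
Only numpy, scipy, OpenCV 4.12 (cv2) and the standard library are available. Lean on these libraries where they do the work, as an engineer would, in place of code of your own. Each camera call takes 0.05 s, during which the arm holds its last target. There are 200 camera calls.

## Working session

There is one attempt and no reset: what is moved stays moved. The work goes in short steps, Python scripts to look and compute and a tool call to move; the robot and the scene stay as the last step left them, time stands still between calls to the robot, and variables do not carry over. Pictures are saved under pics/ and viewed, about 8 in all and at most 12, crops included, and the job is handed in when it is done.

Besides the shell and the picture viewer there is one more tool, called as name([rows], argument=value, ...), one row to a line, values as JSON. arm_command: Moves the arm, as the interface text tells. Its arguments: {"type":"object","properties":{"series":{"type":"array"},"newtons":{"type":"number"}},"required":["series"]}

```bash
mkdir -p pics
cat > h.py <<'E'
import numpy as np, cv2
from bench import arm, vision
def pts(name,depth):
    i=vision.camera_info(name);K=np.array(i["mtx"]);T=np.array(i["world_from_camera"])
    v,u=np.mgrid[:depth.shape[0],:depth.shape[1]]
    p=np.stack([(u-K[0,2])/K[0,0]*depth,(v-K[1,2])/K[1,1]*depth,depth],-1)
    return p@T[:3,:3].T+T[:3,3]
E
python3 - <<'E'
from h import *
for n in("top","side"):
    im,d=vision.grab_frame(n);cv2.imwrite(f"pics/{n}0.png",im);np.save(f"pics/{n}0.npy",pts(n,d));print(n,vision.camera_info(n)["world_from_camera"], (d>0).mean())
print(arm.read_state())
E
```

```text
top [[-0.01449431 -0.9949986   0.09883163  0.44073647]
 [-0.99987871  0.01498647  0.0042391   0.03258337]
 [-0.00569904 -0.0987582  -0.99509514  1.17981155]
 [ 0.          0.          0.          1.        ]] 0.9958928571428571
side [[-0.87155742 -0.341044    0.35224516  0.19444303]
 [-0.49028744  0.60268303 -0.62959621  0.6565335 ]
 [ 0.00242783 -0.72143063 -0.69248246  0.75569503]
 [ 0.          0.          0.          1.        ]] 0.9959778911564626
{'time_s': 0.1, 'joint_positions': array([-1.19099020e+00,  3.20191484e-01,  1.56556038e+00, -7.43985946e-06,
        1.25742388e+00, -1.99823729e-02]), 'qd': array([ 0.0001721 , -0.00099997, -0.00373554, -0.00040735,  0.00176445,
       -0.00137977]), 'joint_efforts': array([-3.54782824e-04, -4.16406190e+01, -2.34705752e+01,  1.41491853e-06,
        4.88913181e-03, -7.57251200e-06]), 'ee_pos': array([ 0.22362665, -0.52919171,  0.19358605]), 'orientation': array([-0.58901039,  0.39122178, -0.39029852,  0.58964341]), 'ft_force': array([ 0.35728775,  0.39309751, -0.44679262]), 'wrist_torque': array([-0.06034412, -0.01920714, -0.00504426]), 'width': 0.08511767257834055}
```

View pics/top0.png

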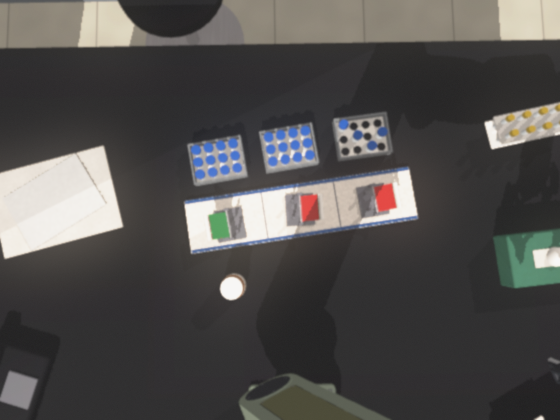

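View pics/side0.png

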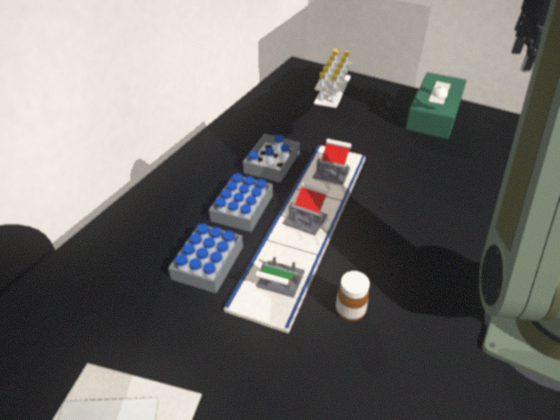

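Run:
```python
from h import *
from scipy.spatial.transform import Rotation as R
print(R.from_quat(arm.read_state()["orientation"]).as_matrix().round(3))
im=cv2.imread("pics/top0.png");P=np.load("pics/top0.npy");h=cv2.cvtColor(im,cv2.COLOR_BGR2HSV)
for n,lo,hi in(("green",(45,80,50),(85,255,255)),("red",(0,150,80),(6,255,255)),("red2",(172,150,80),(180,255,255)),("blue",(95,100,50),(130,255,255)),("amber",(8,120,60),(25,255,255))):
    m=cv2.inRange(h,lo,hi);k,l,s,c=cv2.connectedComponentsWithStats(m)
    for j in range(1,k):
        if s[j,4]>40:
            q=P[l==j];print(n,s[j],c[j].round(),np.median(q,0).round(3),q.min(0).round(3),q.max(0).round(3))
```

```text
[[ 0.389 -0.001  0.921]
 [-0.921  0.001  0.389]
 [-0.002 -1.     0.   ]]
green [209 213  20  25 382] [219. 225.] [0.481 0.167 0.057] [0.453 0.147 0.044] [0.51  0.189 0.073]
green [ 495  231   65   57 2233] [525. 261.] [ 0.381 -0.537  0.069] [ 0.329 -0.616  0.006] [0.456 0.033 1.18 ]
red [376 184  20  27 393] [385. 197.] [ 0.541 -0.225  0.057] [ 0.441 -0.245  0.043] [0.571 0.033 1.18 ]
red [302 195  16  26 340] [309. 207.] [ 0.521 -0.046  0.057] [ 0.491 -0.063  0.042] [ 0.548 -0.029  0.071]
blue [339 119   9  10  71] [343. 124.] [ 0.721 -0.132  0.049] [ 0.441 -0.149  0.006] [0.739 0.033 1.18 ]
blue [301 126   9   9  71] [305. 130.] [ 0.708 -0.04   0.049] [ 0.696 -0.053  0.01 ] [ 0.724 -0.03   0.055]
blue [289 128   9  10  70] [293. 132.] [ 0.702 -0.011  0.05 ] [ 0.691 -0.021  0.009] [ 0.72  -0.002  0.054]
blue [378 128   9   8  59] [382. 131.] [ 0.702 -0.226  0.05 ] [ 0.692 -0.236  0.045] [ 0.71  -0.216  0.054]
blue [276 130   9  10  71] [280. 134.] [0.698 0.02  0.05 ] [0.685 0.01  0.021] [0.715 0.03  0.055]
blue [354 131   8   8  52] [358. 134.] [ 0.694 -0.166  0.049] [ 0.686 -0.175 
[... 1665 characters left out ...]
ue [268 157   9   9  62] [272. 161.] [0.633 0.04  0.05 ] [0.623 0.031 0.045] [0.643 0.05  0.055]
blue [193 158  10   9  69] [197. 162.] [0.634 0.219 0.05 ] [0.623 0.208 0.044] [0.643 0.23  0.055]
blue [233 163   9   9  63] [237. 167.] [0.619 0.124 0.05 ] [0.61  0.115 0.047] [0.63  0.134 0.055]
blue [220 165   9   9  60] [224. 170.] [0.614 0.153 0.05 ] [0.441 0.033 0.045] [0.626 0.165 1.18 ]
blue [208 168   9   9  63] [212. 172.] [0.609 0.184 0.05 ] [0.599 0.174 0.045] [0.618 0.194 0.055]
blue [195 170  10   9  70] [199. 174.] [0.604 0.215 0.05 ] [0.594 0.203 0.044] [0.615 0.225 0.055]
amber [543 122   9   7  43] [547. 125.] [ 0.7   -0.599  0.092] [ 0.694 -0.608  0.086] [ 0.707 -0.592  0.097]
```

The top view shows left bin full, green tag at (219,225); middle bin full, red tag at (309,207); right bin with 4 caps and 8 holes, red tag at (385,197). The side view agrees, and the jar is at (352,295). Only the middle tag looks wrong. Next I'll work out the board axis and the tag rest angles.

Run:
```python
from h import *
im=cv2.imread("pics/top0.png");P=np.load("pics/top0.npy");h=cv2.cvtColor(im,cv2.COLOR_BGR2HSV)
X,Y,Z=P[...,0],P[...,1],P[...,2]
board=(abs(Z-.012)<.006)&(h[...,2]>140)&(X>.4)&(X<.65)&(abs(Y)<.36)
v,u=np.nonzero(board);q=np.c_[X[board],Y[board]].astype(np.float32)
r=cv2.minAreaRect(q);print("board",r)
b=cv2.boxPoints(r);e=sorted([(b[1]-b[0]),(b[2]-b[1])],key=np.linalg.norm)[1];e=e/np.linalg.norm(e);e*=np.sign(e[1])
n=np.array([e[1],-e[0]]);c=np.array(r[0]);print("y axis",e,np.degrees(np.arctan2(-e[0],e[1])))
m=(Z>.03)&(Z<.12)
s=(P[...,:2]-c)@np.array([n,e]).T
m&=(abs(s[...,0])<.06)&(abs(s[...,1])<.28)
k,l,st,_=cv2.connectedComponentsWithStats(m.astype(np.uint8))
for j in range(1,k):
    if st[j,4]<50:continue
    a=s[l==j];z=Z[l==j];print("stand",np.percentile(a,[1,50,99],axis=0).round(3).tolist(),z.max())
for lo,hi in(((45,80,50),(85,255,255)),((0,150,80),(6,255,255))):
    w=(cv2.inRange(h,lo,hi)>0)&m
    k,l,st,_=cv2.connectedComponentsWithStats(w.astype(np.uint8))
    for j in range(1,k):
        if st[j,4]<50:continue
        a=s[l==j];z=Z[l==j];f=np.polyfit(a[:,1],z,1);print("leaf",a.mean(0).round(4),z.mean(),"slope deg",np.degrees(np.arctan(f[0])))
j=(Z>.07)&(Z<.1)&(X>.3)&(X<.42)&(Y>.08)&(Y<.25);print("jar",np.median(P[j],0))
```

```text
board ((0.5676717162132263, -0.021106749773025513), (0.2313026338815689, 0.5622142553329468), 7.70589542388916)
y axis [-0.13408817  0.9909694 ] 7.705896
stand [[0.055, -0.238], [0.057, -0.178], [0.06, -0.111]] 0.03886994075967776
stand [[0.053, -0.058], [0.056, 0.008], [0.059, 0.07]] 0.04041772312072034
stand [[0.048, 0.119], [0.051, 0.184], [0.058, 0.248]] 0.04112572637252643
stand [[-0.059, -0.226], [-0.041, -0.199], [-0.017, -0.169]] 0.0795257123288704
stand [[-0.06, -0.048], [-0.04, -0.02], [-0.013, 0.006]] 0.0816102002263781
stand [[-0.06, 0.175], [-0.045, 0.201], [-0.024, 0.23]] 0.07996885622928707
leaf [-0.0463  0.199 ] 0.0568783809499953 slope deg 32.85337891916282
leaf [-0.0428 -0.1984] 0.05761436606305388 slope deg -31.031942591916657
leaf [-0.0411 -0.0187] 0.05723487758909587 slope deg -31.648380172418236
jar [0.3374407  0.13719408 0.08486866]
```

Both the leaf slopes and the heights show every tag resting on its stop. Only the middle tag needs flipping, from red to green, by pushing toward +y. I'm moving beside it at height with the fingers shut.

arm_command([
  [[0, 0, 8], [30, 42, 0], -1],
  [[0, 0, 16], [61, 85, 0], -1],
  [[0, 0, 24], [92, 127, 0], -1],
  [[0, 0, 32], [122, 170, 0], -1],
  [[0, 0, 40], [153, 212, 0], -1],
  [[0, 0, 48], [183, 254, 0], -1],
  [[0, 0, 56], [214, 297, 0], -1],
  [[0, 0, 64], [244, 339, 0], -1],
  [[0, 0, 75], [275, 382, 0], -1],
  [[0, 0, 75], [305, 424, 0], -1],
])

```text
time_s: 1.35
ee_pos: [0.5293, -0.1036, 0.1933]
orientation: [0.705, 0.049, -0.05, -0.705]
ft_force: [1.1, -0.3, 0.2]
width: 0.0
```

Run:
```python
from h import *
from scipy.spatial.transform import Rotation as R
s=arm.read_state();print(s["time_s"],s["ee_pos"],R.from_quat(s["orientation"]).as_matrix().round(3).tolist(),s["width"],s["ft_force"])
im,d=vision.grab_frame("wrist");P=pts("wrist",d);cv2.imwrite("pics/w1.png",im)
h=cv2.cvtColor(im,cv2.COLOR_BGR2HSV);a=np.array([-.134,.991])
for lo,hi in(((45,80,50),(85,255,255)),((0,150,60),(6,255,255))):
    k,l,st,c=cv2.connectedComponentsWithStats(cv2.inRange(h,lo,hi))
    for j in range(1,k):
        if st[j,4]>300:
            q=P[(l==j)&(d>0)];print(st[j],c[j].round(),np.median(q,0).round(4),q.min(0).round(3),q.max(0).round(3))
```

```text
1.35 [ 0.52925318 -0.1035897   0.19325091] [[0.99, -0.002, -0.139], [0.139, -0.0, 0.99], [-0.002, -1.0, 0.0]] 1.700913656694456e-05 [ 1.06845685 -0.27605833  0.21867286]
[ 252  111   59   43 2128] [281. 132.] [ 0.5265 -0.0411  0.0568] [ 0.497 -0.06   0.017] [ 0.561 -0.022  0.069]
```

View pics/w1.png

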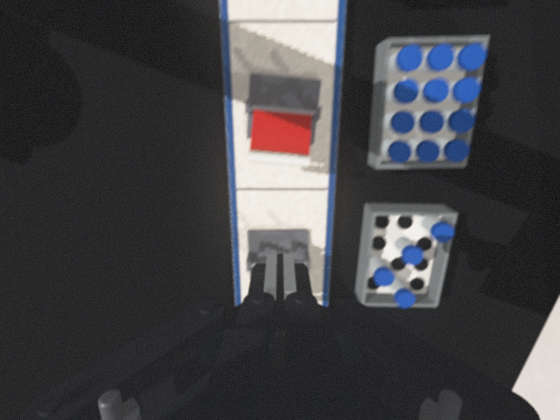

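The close view shows the red middle tag at (281,132) with its white roller at its lower edge. The shut fingers hang free over the gap between stands 2 and 3, and the part bin sits behind stand 3. I'm lowering the tips to z = 59 mm.

arm_command([
  [[0, 0, 0], [0, 0, -35], -1],
  [[0, 0, 0], [0, 0, -70], -1],
  [[0, 0, 0], [0, 0, -105], -1],
  [[0, 0, 0], [0, 0, -125], -1],
  [[0, 0, 0], [0, 0, -134], -1],
  [[0, 0, 0], [0, 0, -134], -1],
])

```text
time_s: 2.15
ee_pos: [0.5327, -0.0988, 0.0588]
orientation: [-0.704, -0.05, 0.05, 0.707]
ft_force: [-0.2, 0.9, -0.5]
width: -0.0002
```

arm_command([
  [[0, 0, 0], [-1, 8, 0], -1],
  [[0, 0, 0], [-2, 16, 0], -1],
  [[0, 0, 0], [-3, 24, 0], -1],
  [[0, 0, 0], [-4, 32, 0], -1],
  [[0, 0, 0], [-5, 40, 0], -1],
  [[0, 0, 0], [-6, 48, 0], -1],
  [[0, 0, 0], [-8, 56, 0], -1],
  [[0, 0, 0], [-9, 64, 0], -1],
  [[0, 0, 0], [-10, 72, 0], -1],
  [[0, 0, 0], [-11, 80, 0], -1],
])

```text
time_s: 3.4
ee_pos: [0.5216, -0.0182, 0.0588]
orientation: [-0.704, -0.05, 0.05, 0.707]
ft_force: [-0.1, -0.4, 0.2]
width: 0.0002
```

Run:
```python
from h import *
im,d=vision.grab_frame("side");cv2.imwrite("pics/s2.png",cv2.resize(im[100:340,140:420],None,fx=2.5,fy=2.5))
print(arm.read_state()["ft_force"])
```

```text
[-0.05100908  0.44889758 -0.1998383 ]
```

View pics/s2.png

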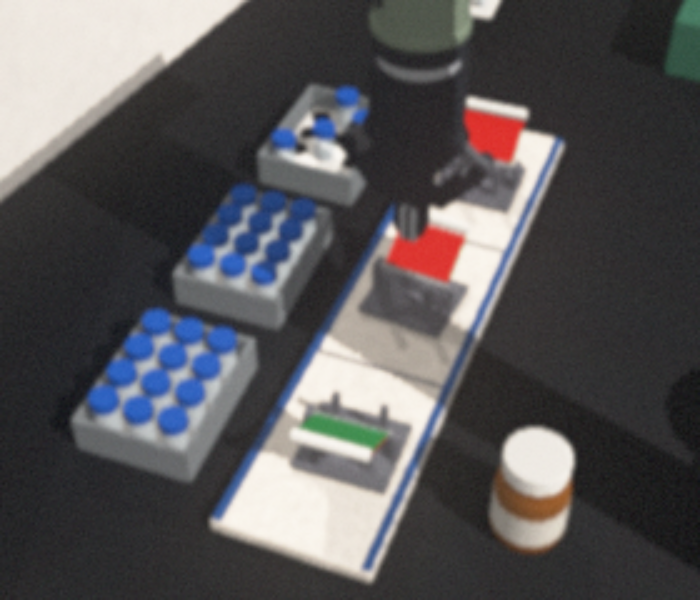

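The side crop shows the middle tag still red at (430,250), with the fingertips seemingly just behind its edge at (410,220). That doesn't fit the reported TCP, so I'll compare the two.

Run:
```python
from h import *
s=arm.read_state();print(s["time_s"],s["ee_pos"],s["qd"].round(3))
def proj(n,p):
    i=vision.camera_info(n);K=np.array(i["mtx"]);T=np.linalg.inv(i["world_from_camera"]);q=K@(T[:3,:3]@p+T[:3,3]);return (q[:2]/q[2]).round(1),q[2]
for n in("side","top","wrist"):
    print(n,"tcp",proj(n,s["ee_pos"]),"leaf",proj(n,np.array([.523,-.044,.057])))
im,d=vision.grab_frame("side");P=pts("side",d)
u,v=proj("side",s["ee_pos"])[0].astype(int)
h=cv2.cvtColor(im,cv2.COLOR_BGR2HSV)
for lo,hi in(((45,80,50),(85,255,255)),((0,150,60),(6,255,255))):
    k,l,st,c=cv2.connectedComponentsWithStats(cv2.inRange(h,lo,hi))
    for j in range(1,k):
        if st[j,4]>150:
            q=P[(l==j)&(d>0)];print(st[j],c[j].round(),np.median(q,0).round(4))
for vv,uu in((188,304),(180,304),(192,303),(v,u)):print("px",uu,vv,P[vv,uu].round(3),im[vv,uu])
im,d=vision.grab_frame("wrist");cv2.imwrite("pics/w2.png",im)
```

```text
3.45 [ 0.52137252 -0.01745315  0.05877883] [-0.012  0.001 -0.003 -0.008  0.001 -0.024]
side tcp (array([302.9, 206.1]), np.float64(1.0221010227113911)) leaf (array([307.9, 199.3]), np.float64(1.0406198975155116))
top tcp (array([297.2, 206.8]), np.float64(1.1232914923550317)) leaf (array([308.4, 206. ]), np.float64(1.1251099079677724))
wrist tcp (array([279.1, 239.7]), np.float64(0.19611494811247773)) leaf (array([276. , 274.5]), np.float64(0.20602849661734912))
[ 406   74   59   65 2191] [435. 109.] [ 0.3864 -0.5196  0.066 ]
[261 266  33  13 189] [277. 272.] [0.482  0.1633 0.0535]
[325 144  25  20 321] [337. 153.] [ 0.5374 -0.228   0.0572]
[295 191  30  21 389] [311. 201.] [ 0.5149 -0.0433  0.0538]
px 304 188 [ 0.514 -0.004  0.123] [99 98 99]
px 304 180 [ 0.517 -0.007  0.141] [52 42 52]
px 303 192 [ 0.517 -0.006  0.11 ] [86 85 88]
px 302 206 [ 0.529 -0.028  0.047] [ 57  60 217]
```

View pics/w2.png

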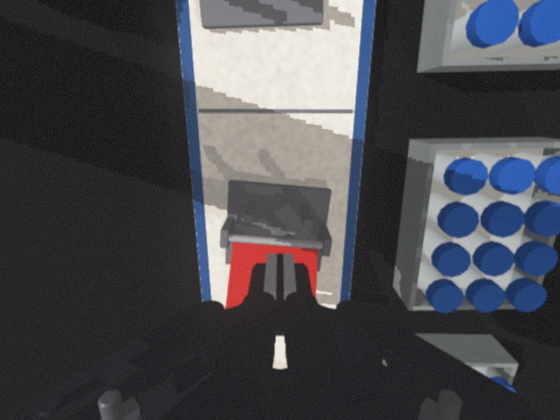

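The wrist view shows the tips at (280,255) hovering over the red leaf, and side depth puts the tips well above the reported TCP height. I'll measure where the tips really are.

Run:
```python
from h import *
s=arm.read_state();print(s["ee_pos"])
im,d=vision.grab_frame("wrist");P=pts("wrist",d)
for v in range(240,300,6):print("w",v,[(P[v,u].round(3).tolist(),round(float(d[v,u]),3)) for u in(272,288)])
im,d=vision.grab_frame("side");P=pts("side",d)
for v in range(170,202,3):print("s",v,[P[v,u].round(3).tolist() for u in(300,304,308)],im[v,304])
im,d=vision.grab_frame("top");P=pts("top",d);h=cv2.cvtColor(im,cv2.COLOR_BGR2HSV)
cv2.imwrite("pics/t2.png",im)
```

```text
[ 0.52160741 -0.01839261  0.05878988]
w 240 [([0.518, -0.026, 0.045], 0.212), ([0.529, -0.024, 0.045], 0.212)]
w 246 [([0.518, -0.03, 0.046], 0.211), ([0.529, -0.028, 0.046], 0.212)]
w 252 [([0.519, -0.033, 0.048], 0.21), ([0.53, -0.032, 0.048], 0.211)]
w 258 [([0.517, -0.008, 0.106], 0.148), ([0.525, -0.007, 0.105], 0.149)]
w 264 [([0.517, -0.009, 0.111], 0.144), ([0.524, -0.007, 0.111], 0.143)]
w 270 [([0.517, -0.008, 0.117], 0.138), ([0.524, -0.007, 0.117], 0.138)]
w 276 [([0.517, -0.008, 0.123], 0.132), ([0.524, -0.008, 0.121], 0.134)]
w 282 [([0.517, -0.008, 0.127], 0.128), ([0.524, -0.007, 0.127], 0.128)]
w 288 [([0.517, -0.008, 0.131], 0.124), ([0.524, -0.007, 0.132], 0.124)]
w 294 [([0.517, -0.009, 0.134], 0.121), ([0.524, -0.009, 0.134], 0.122)]
s 170 [[0.523, -0.001, 0.169], [0.525, -0.023, 0.153], [0.506, -0.002, 0.175]] [47 44 50]
s 173 [[0.523, -0.001, 0.161], [0.527, -0.026, 0.142], [0.506, -0.002, 0.167]] [47 44 50]
s 176 [[0.524, -0.003, 0.152], [0.523, -0.019, 0.141], [0.506, -0.004, 0.158]] [46 44 47]
s 179 [[0.525, -0.006, 0.141], [0.516, -0.007, 0.144], [0.509, -0.009, 0.145]] [46 44 49]
s 182 [[0.524, -0.005, 0.135], [0.516, -0.006, 0.137], [0.507, -0.007, 0.14]] [65 65 67]
s 185 [[0.525, -0.007, 0.125], [0.516, -0.007, 0.129], [0.51, -0.013, 0.127]] [ 99 100  99]
s 188 [[0.525, -0.007, 0.117], [0.517, -0.009, 0.119], [0.508, -0.011, 0.121]] [101  98 102]
s 191 [[0.524, -0.006, 0.11], [0.515, -0.007, 0.113], [0.509, -0.012, 0.111]] [ 98  98 100]
s 194 [[0.525, -0.008, 0.099], [0.515, -0.007, 0.104], [0.509, -0.014, 0.102]] [ 98 100 101]
s 197 [[0.543, -0.045, 0.055], [0.535, -0.048, 0.055], [0.525, -0.049, 0.059]] [ 62  64 209]
s 200 [[0.539, -0.038, 0.052], [0.531, -0.042, 0.052], [0.523, -0.045, 0.054]] [ 47  50 220]
```

Both cameras agree that the tips end at z ≈ 0.101, about 42 mm short of the reported TCP, so the sweep passed above the tag. Before going deeper I'll check the gripper profile above the tips for clearance.

Run:
```python
from h import *
from scipy.spatial.transform import Rotation as R
s=arm.read_state();M=R.from_quat(s["orientation"]).as_matrix()
for n in("side","wrist"):
    im,d=vision.grab_frame(n);q=((pts(n,d)-s["ee_pos"])@M)[d>0]*1000   # tool x,y(along finger, + = down),z(fwd=+board y)
    q=q[(abs(q[:,0])<90)&(abs(q[:,2])<90)&(q[:,1]<-30)&(q[:,1]>-200)]
    print(n,"height above TCP: count, x range, z(front) 5/95pct for |x|<15, and all")
    for a in range(30,160,8):
        b=q[(-q[:,1]>=a)&(-q[:,1]<a+8)];c=b[abs(b[:,0])<15]
        if len(b)>5:print(a,len(b),np.percentile(b[:,0],[2,98]).round(),np.percentile(c[:,2],[5,95]).round() if len(c) else "",np.percentile(b[:,2],[2,98]).round())
```

```text
side height above TCP: count, x range, z(front) 5/95pct for |x|<15, and all
38 24 [-11.  10.] [ 7. 13.] [ 6. 14.]
46 39 [-15.  13.] [-1. 13.] [-2. 13.]
54 47 [-15.  13.] [ 1. 13.] [-1. 14.]
62 43 [-15.  10.] [ 5. 13.] [-2. 13.]
70 32 [-15.  16.] [ 7. 14.] [ 4. 15.]
78 91 [-31.  31.] [-4. 15.] [-9. 15.]
86 151 [-35.  35.] [-7. 14.] [-7. 15.]
94 110 [-42.  40.] [ 8. 18.] [-9. 17.]
102 136 [-49.  48.] [ 9. 20.] [-8. 20.]
110 136 [-56.  53.] [10. 20.] [-3. 20.]
118 193 [-62.  57.] [10. 19.] [-4. 19.]
126 216 [-60.  57.] [11. 22.] [-8. 22.]
134 176 [-48.  45.] [11. 22.] [-2. 22.]
142 136 [-42.  38.] [10. 21.] [-4. 21.]
150 51 [-40.  37.]  [-4. 14.]
158 32 [-38.  27.] [35. 37.] [ 1. 37.]
wrist height above TCP: count, x range, z(front) 5/95pct for |x|<15, and all
38 165 [-11.  11.] [ 7. 11.] [ 6. 11.]
46 448 [-13.  13.] [ 7. 11.] [ 6. 12.]
54 516 [-13.  13.] [ 7. 11.] [ 6. 12.]
62 586 [-13.  13.] [ 7. 11.] [ 6. 12.]
70 733 [-10.  11.] [-8. 12.] [-10.  12.]
78 1695 [-29.  28.] [-6. 14.] [-7. 14.]
86 4581 [-35.  35.] [-8. 13.] [-8. 14.]
94 4409 [-40.  41.] [ 5. 16.] [-9. 13.]
102 6087 [-46.  47.] [ 9. 18.] [-9. 18.]
110 8860 [-52.  53.] [10. 18.] [-7. 18.]
118 11088 [-58.  58.] [10. 18.] [ 4. 18.]
126 4630 [-58.  59.] [11. 20.] [11. 21.]
134 52 [-17.  18.] [20. 21.] [20. 21.]
```

The whole gripper sits about 42 mm higher than the reported TCP. The fingers are smooth from 41 to 76 mm above it and the body starts at about 120 mm. With the TCP at z ≈ 22 mm the tips are at ≈ 63 mm, which leaves enough clearance. I'm backing off level, then lowering.

arm_command([
  [[0, 0, 0], [4, -27, 0], -1],
  [[0, 0, 0], [8, -54, 0], -1],
  [[0, 0, 0], [11, -82, 0], -1],
  [[0, 0, 0], [11, -82, 0], -1],
  [[0, 0, 0], [11, -82, -12], -1],
  [[0, 0, 0], [11, -82, -24], -1],
  [[0, 0, 0], [11, -82, -37], -1],
  [[0, 0, 0], [11, -82, -37], -1],
])

```text
time_s: 4.8
ee_pos: [0.5315, -0.1003, 0.0202]
orientation: [-0.703, -0.049, 0.051, 0.707]
ft_force: [-0.0, -0.3, -0.6]
width: -0.0001
```

arm_command([
  [[0, 0, 0], [-1, 8, 0], -1],
  [[0, 0, 0], [-2, 16, 0], -1],
  [[0, 0, 0], [-3, 24, 0], -1],
  [[0, 0, 0], [-4, 30, 0], -1],
  [[0, 0, 0], [-5, 36, 0], -1],
  [[0, 0, 0], [-6, 42, 0], -1],
])

```text
time_s: 5.55
ee_pos: [0.5254, -0.0579, 0.0203]
orientation: [-0.703, -0.049, 0.051, 0.707]
ft_force: [-0.6, -0.3, 0.2]
width: 0.0001
```

Run:
```python
from h import *
s=arm.read_state();print(s["time_s"],s["ee_pos"],s["ft_force"])
im,d=vision.grab_frame("side");cv2.imwrite("pics/s3.png",cv2.resize(im[100:340,140:420],None,fx=2.5,fy=2.5))
P=pts("side",d);h=cv2.cvtColor(im,cv2.COLOR_BGR2HSV)
k,l,st,c=cv2.connectedComponentsWithStats(cv2.inRange(h,(0,150,60),(6,255,255)))
for j in range(1,k):
    if st[j,4]>60:print(st[j],np.median(P[l==j],0).round(3))
```

```text
5.55 [ 0.52542315 -0.05789123  0.02028706] [-0.57498349 -0.34072372  0.18095111]
[331 145  19  19 248] [ 0.532 -0.229  0.057]
[295 189  26  23 399] [ 0.518 -0.031  0.068]
```

View pics/s3.png

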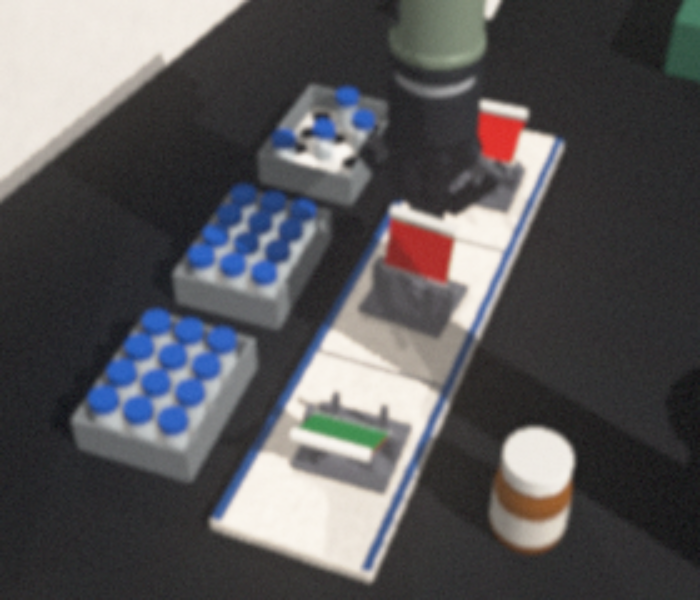

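The red leaf at (420,245) is now steep, with its roller up against the fingers and almost no force, so this works. I'm continuing past upright, then pulling back and rising.

arm_command([
  [[0, 0, 0], [-1, 7, 0], -1],
  [[0, 0, 0], [-2, 14, 0], -1],
  [[0, 0, 0], [-3, 21, 0], -1],
  [[0, 0, 0], [-4, 28, 0], -1],
  [[0, 0, 0], [-5, 34, 0], -1],
  [[0, 0, 0], [-5, 40, 0], -1],
  [[0, 0, 0], [-5, 40, 0], -1],
])

```text
time_s: 6.48
ee_pos: [0.5202, -0.0169, 0.0202]
orientation: [-0.703, -0.049, 0.051, 0.707]
ft_force: [0.2, 0.4, 0.6]
width: -0.0005
```

arm_command([
  [[0, 0, 0], [2, -15, 0], -1],
  [[0, 0, 0], [4, -30, 0], -1],
  [[0, 0, 0], [6, -45, 0], -1],
  [[0, 0, 0], [6, -45, 30], -1],
  [[0, 0, 0], [6, -45, 65], -1],
  [[0, 0, 0], [6, -60, 110], -1],
  [[0, 0, 0], [6, -110, 150], -1],
  [[0, 0, 0], [0, -160, 160], -1],
  [[0, 0, 0], [0, -200, 160], -1],
  [[0, 0, 0], [0, -200, 160], -1],
])

```text
time_s: 7.72
ee_pos: [0.5197, -0.2204, 0.1802]
orientation: [-0.704, -0.048, 0.05, 0.707]
ft_force: [0.2, -0.2, 0.2]
width: -0.0001
```

Run:
```python
from h import *
s=arm.read_state();print(s["time_s"],s["ee_pos"],s["ft_force"])
im,d=vision.grab_frame("side");cv2.imwrite("pics/s4.png",cv2.resize(im[100:340,140:420],None,fx=2.5,fy=2.5))
im,d=vision.grab_frame("top");P=pts("top",d);P0=np.load("pics/top0.npy");h=cv2.cvtColor(im,cv2.COLOR_BGR2HSV);h0=cv2.cvtColor(cv2.imread("pics/top0.png"),cv2.COLOR_BGR2HSV)
e=np.array([-.134,.991])
for lo,hi in(((45,80,50),(85,255,255)),((0,150,80),(6,255,255))):
    k,l,st,c=cv2.connectedComponentsWithStats(cv2.inRange(h,lo,hi))
    for j in range(1,k):
        q=P[l==j]
        if st[j,4]>60 and abs(np.median(q[:,1]))<.4:
            q=q[q[:,2]<.2];print(c[j].round(),np.median(q,0).round(3),"slope",np.degrees(np.arctan(np.polyfit(q[:,:2]@e,q[:,2],1)[0])).round(1))
for p,g in((P0,h0),(P,h)):
    j=(p[...,2]>.07)&(p[...,2]<.1)&(p[...,0]>.3)&(p[...,0]<.42)&(p[...,1]>.08)&(p[...,1]<.25);print("jar",np.median(p[j],0).round(4))
    b=(cv2.inRange(g,(95,100,50),(130,255,255))>0)&(p[...,2]>.045)&(p[...,2]<.06)&(p[...,0]>.58)
    print("caps",[p[b&(p[...,1]>lo)&(p[...,1]<hi)].mean(0).round(4).tolist() for lo,hi in((.09,.3),(-.09,.09),(-.3,-.09))])
```

```text
7.725 [ 0.51969799 -0.22039836  0.18019002] [ 0.23437175 -0.19945769  0.24765014]
[292. 209.] [ 0.517 -0.005  0.057] slope 31.8
[219. 225.] [0.481 0.167 0.057] slope 32.4
[385. 197.] [ 0.542 -0.225  0.058] slope -31.4
jar [0.3374 0.1372 0.0849]
caps [[0.6421, 0.1755, 0.0501], [0.6708, -0.0005, 0.0499], [0.6974, -0.1804, 0.0495]]
jar [0.3376 0.137  0.0851]
caps [[0.6419, 0.1753, 0.05], [0.6715, 0.0026, 0.0499], [0.6969, -0.1815, 0.0493]]
```

View pics/s4.png

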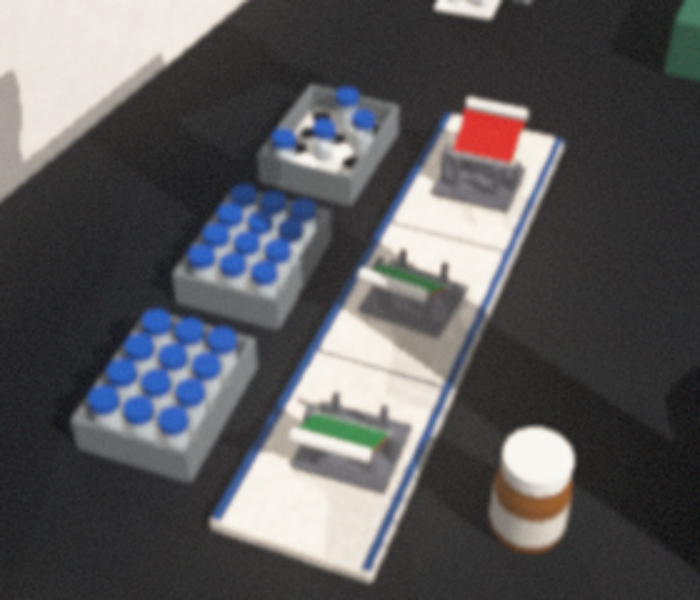

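The middle tag now lies green at (410,280), the left one green at (340,430) and the right one red at (490,135). All of them slope about 32°, and the arm is clear. Handing in.

```bash
python3 -c "
from bench import arm; print(arm.job_done())"
```

```text
the job is handed in; nothing more can be done
None
```

Only the middle tag was wrong: it showed red in front of a full bin. I pushed it over to green with the shut fingers and handed the job in at about 7.8 s of the 51 s; no verdict is reported.

- **First sweep missed:** the fingertips end about 42 mm short of the reported TCP (seen in both the wrist and side camera depth), so they passed above the tag without touching it. I backed off, lowered by that amount and repeated the push. Wrist force read under about 1 N at the points I checked.
- **Tags at the end:** by leaf slope in the top view, left and middle are green at +32° and right, in front of the 4-vial bin, is red at -31°. That matches the 32° rest stops. I judged the tags at rest from these single views and did not measure their joint speeds.
- **Bins and jar:** the jar and the outer bins measured within about 1 mm of where they started. The middle bin's cap average moved 3 mm, which I put down to the arm's shadow on its caps rather than the bin moving. I did not check that further, but it is well inside the 15 mm limit.

The arm ended clear of everything, with its fingertips about 0.22 m above the bench.

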